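Set and clamp the stabiliser leg of a copy stand

ROBOT

A 6-joint arm with a two-finger parallel gripper is mounted at the origin on the work surface. World frame = base frame: x ahead of the robot, y to its left, z up, the work surface at z = 0. Lengths are in m, angles in rad, forces in N, time in s.
With the tool pointing down it reaches from about 0.325 to 0.925 m from the base axis. Payload 3.1 kg.
Tool frame: the origin (TCP) lies between the finger pads; the fingertips stand ctrl.nose_length ahead of it and the grasp point (between the pads) lies 2 mm behind it (ctrl.nose_length is the distance from the TCP to the fingertips, in m); z points along the fingers, x is the direction in which the jaws open and shut, and the axes are right-handed (so a half turn about z gives the same grasp; the last joint's range is limited). The gripper opens to 85 mm and grips with 20 to 120 N. Pads are 22 mm wide; open, the fingers measure 114 mm over their backs; the gripper's body (76 mm by 85 mm) begins 54 mm behind the grasp point. The pads swing forward as they close: fully open they stand 13 mm farther back than shut.
Start: joints at [-1.223, 0.217, 1.613, -0, 1.311, -0.112], TCP at [0.277, -0.56, 0.209] pointing down, gripper open.
Joint ranges: [-2.75, 2.75], [-0.78, 2.1], [0.31, 2.55], [-1.13, 4.27], [0.13, 2.63], [-2.58, 2.58]. Speed limits (rad/s): [2.79, 2.79, 3.14, 3.14, 3.14, 3.14].

INTERFACE

Orientations are given as [roll, pitch, yaw] about the fixed x, y, z axes, in that order (R = Rz(yaw) Ry(pitch) Rx(roll)).
In Python, from rig import ctrl gives the robot as it stands. Calls block until the motion is done:
- ctrl.move_ptp(position, orientation): joint-space move of the TCP to a pose.
- ctrl.move_l(position, max_speed=0.15, rot=None, guard=None): straight line of the TCP; rot=None keeps the orientation; max_speed is the mean speed in m/s. With guard (N) it stops when the force on the tool has changed by that much, and returns True; else False.
- ctrl.move_joints(angles): joint-space move.
- ctrl.set_gripper(opening): finger opening in m; the grip force is fixed at half the most; returns when the fingers have stopped.
- ctrl.hold(seconds).
- ctrl.solve_ik(position, orientation): joint angles nearest the present ones, or None.
- ctrl.get_state(): the state.
- ctrl.capture(name): name is "scene" or "top"; returns a dict with "pixels" (400x640x3 uint8, red, green, blue), "vfov" (degrees; the focal length in pixels is half the picture's height over the tangent of half this angle, whatever the lens; pixels are square), "cx", "cy" (the principal point, pixels), "rvec" (rotation vector, rad) and "tvec" (3), from world to camera coordinates, as OpenCV has them. Camera axes: x right, y down, z forward; pixel columns grow to the right and rows downward; lengths in m; the calibration is good to about 2 mm. A picture is of the moment at which its call begins. There is no depth.
A pose or a line that the arm cannot do raises ctrl.Unreachable and nothing moves.
- ctrl.close_job(): hands the job in, once; it reports no verdict.
The state is a dict: "time_s": time; "joints": joint angles; "joint_vel": joint speeds; "joint_efforts": joint torques, N m; "position": TCP position; "ee_rot": TCP orientation; "contact_force": force on the tool from outside, world axes, zero at the start; "torque": the same for the moment, N m; "width": finger opening in m.
Only numpy, scipy, OpenCV 4.12 (cv2) and the standard library are available. Lean on these libraries where they do the work, as an engineer would, in place of code of your own. Each camera call takes 0.05 s, during which the arm holds its last target. There are 200 camera calls.

TASK

Swing the folded stabiliser leg of the copy stand outwards until it clicks home in its end detent, then draw the sprung inner leg out until the black line round it is level with the open end of its channel, keeping the sliding cam lever open until then. Holding the leg at that line, slide the cam lever fully closed by squeezing it towards the fixed fin beside it, and finish still squeezing both, with the leg held on its line. Leave the calculator, tape roll and stamp where they are.

Things in the scene. Friction and masses are not known exactly. Their poses are not given: they have to be found in the camera images.
- outrigger (a joint): Swing of the stabiliser leg about its upright hinge, rad: 0 = folded along the stand's base; grows counter-clockwise from above, away from the base, to the end stop at 1.50. It stays where left (0.15 N m). Near 1.40 a spring plunger rides over a ridge, taking about 0.7 N m in all (7 N at 100 mm); past it the leg seats at 1.50, held by about 0.6 N m.
- hinge (a point): Point on the hinge axis, 45 mm above the desk. Its x axis runs along the channel away from the hinge, y the way the leg swings out, z up. Pin and black hub (34 mm across) stand 68 mm high; a 12 mm thick disc of 88 mm radius lies round the hinge. Folded, the channel is 37 mm clear of the base plate and over 80 mm from the tilted reading board.
- mouth (a point): Middle of the open end (mouth) of the aluminium channel, 140 mm from the hinge axis and 45 mm above the desk; axes as those of hinge. The channel is open at the top, 26 mm wide over its two side walls, from 24 to 50 mm above the desk; it can be pinched across its walls, best 100 to 120 mm from the hinge, or pushed on its side.
- leg (a joint): Extension of the steel inner leg out of the channel, m: 0 = pushed in (start), 0.065 = end of travel. A spring draws it back in with 3 N at 0 and 5.5 N at 0.05; let go, it runs back in.
- mark (a point): Centre of the 4 mm wide black line (band) round the steel inner leg, 45 mm above the desk, seen from above through the channel's open top; it moves with the leg. Its place on the leg differs from start to start (25 to 50 mm inside the mouth). Axes as those of mouth: the line is level with the mouth when mark lies at mouth.
- handle (a point): Middle of the grip on the leg's black head: 36 mm beyond the mouth with the leg in, on the leg's centre line, 70 mm above the desk; axes as hinge; moves with the leg. The head's top is 46 mm above the desk; on it stand the fixed fin (+y side) and the sliding lever pad (-y side), up to 94 and 96 mm above the desk.
- fin: Fixed black upright fin on the head, 46 to 94 mm above the desk, spanning x -24 to +26, y +4 to +12 mm from handle. At its outer end (x +20 to +26) a cross lip of the same height reaches out to y = +42 mm: a finger beside the fin's outer face (y > 12) can pull the leg out by this lip. Body origin: on the desk, 36 mm before handle.
- lever_pad: Ribbed aluminium pad of the cam lever, x -18 to +18 mm from handle, 48 to 96 mm above the desk; open it spans y = -26 to -14 mm, closed y = -12 to 0, so that fin and pad together are then 24 mm wide and centred on handle. Its body origin is not on the pad: use pad.
- pad (a point): Centre of the lever pad (70 mm above the desk), 20 mm to the -y side of handle when open; axes as those of hinge.
- lever (a joint): Travel of the cam lever towards the fin, m: 0 = open (start), 0.014 = fully closed. It slides across the leg (+y of handle), takes about 4 N, and stays where it is left.
- calculator (a point): Centre of a desk calculator, 150 x 110 x 22 mm, loose, lying on the desk; to be left alone.
- tape_roll (a point): Centre of a roll of tape, 90 mm across, 22 mm high, loose, lying flat; to be left alone.
- stamp (a point): Centre of a self-inking hand stamp, 50 x 65 mm, 104 mm tall, loose, standing; to be left alone.

How it is judged:
By the outcome, as a careful person would: the job done as asked, in the order asked, and still so for the second after the job is handed in, while the arm keeps its last pose, push and grip.
It also fails if it takes over 43 s, if anything falls off the work surface, if the arm or the gripper's body presses on something with over 40 N, if the wrist force passes 120 N, or if a joint passes its speed limit or range.

## Working session

There is one attempt and no reset: what is moved stays moved. The work goes in short steps, each a Python script; the robot and the scene stay as the last script left them, time stands still between calls to the robot, and variables do not carry over. Pictures are saved under pics/ and viewed, about 8 in all and at most 12, crops included, and the job is handed in when it is done.

```bash
ls; mkdir -p pics; cat > h.py <<'E'
import numpy as np, cv2
from rig import ctrl
def cam(n):
    c=ctrl.capture(n); c['R']=cv2.Rodrigues(np.array(c['rvec'],float))[0]; c['t']=np.array(c['tvec'],float).ravel()
    c['f']=200/np.tan(np.radians(c['vfov'])/2); return c
def save(c,name,crop=None,s=1):
    im=c['pixels'][:,:,::-1]
    if crop: x0,y0,x1,y1=crop; im=im[y0:y1,x0:x1]
    cv2.imwrite('pics/'+name,cv2.resize(im,None,fx=s,fy=s,interpolation=cv2.INTER_CUBIC))
def ray(c,u,v,z):
    d=c['R'].T@np.array([(u-c['cx'])/c['f'],(v-c['cy'])/c['f'],1]); o=-c['R'].T@c['t']
    return o+d*(z-o[2])/d[2]
def proj(c,p):
    q=c['R']@np.array(p,float)+c['t']; return c['f']*q[:2]/q[2]+[c['cx'],c['cy']]
E
python3 - <<'E'
from h import *
print(ctrl.get_state(), ctrl.nose_length)
for n in('scene','top'):
    c=cam(n); save(c,n+'0.png',s=1.25); print(n,c['f'],c['cx'],c['cy'],-c['R'].T@c['t'],c['R'].round(2).tolist())
E
```

```text
pics
{'time_s': 0.0, 'joints': array([-1.22317992e+00,  2.17739569e-01,  1.61494167e+00,  2.11005227e-05,
        1.31128346e+00, -1.12202455e-01]), 'joint_vel': array([-0.00224725,  0.0018391 , -0.00015155,  0.00048336, -0.00221386,
        0.00087061]), 'joint_efforts': array([ 3.78191826e-04, -3.96849775e+01, -3.03849936e+01, -1.21420803e-04,
        9.75907256e-03,  3.56356054e-06]), 'position': array([ 0.27709347, -0.55925076,  0.20737344]), 'ee_rot': array([-3.14130681e+00,  2.35484688e-03, -1.11098257e+00]), 'contact_force': array([ 0.19129061,  0.5092561 , -1.13760876]), 'torque': array([-0.02125097,  0.01191089, -0.0206551 ]), 'width': 0.08503045524528144} 0.017
scene 495.4637825322568 321.07965566810543 202.68036356512516 [1.3159102  0.5173976  1.03115679] [[-0.54, 0.84, 0.0], [0.6, 0.39, -0.69], [-0.58, -0.37, -0.72]]
top 450.0414928865936 322.85778940729574 186.7548437680897 [0.43515522 0.02557951 1.16635855] [[-0.0, -1.0, 0.01], [-1.0, 0.0, -0.09], [0.09, -0.01, -1.0]]
```

View pics/scene0.png

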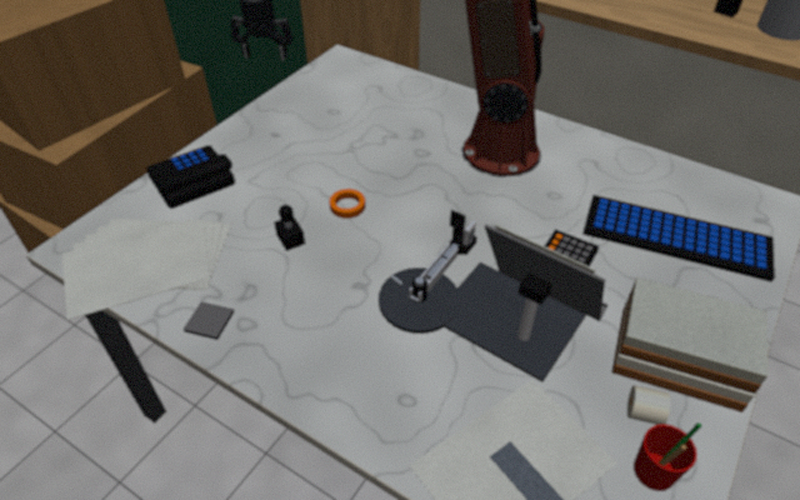

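View pics/top0.png

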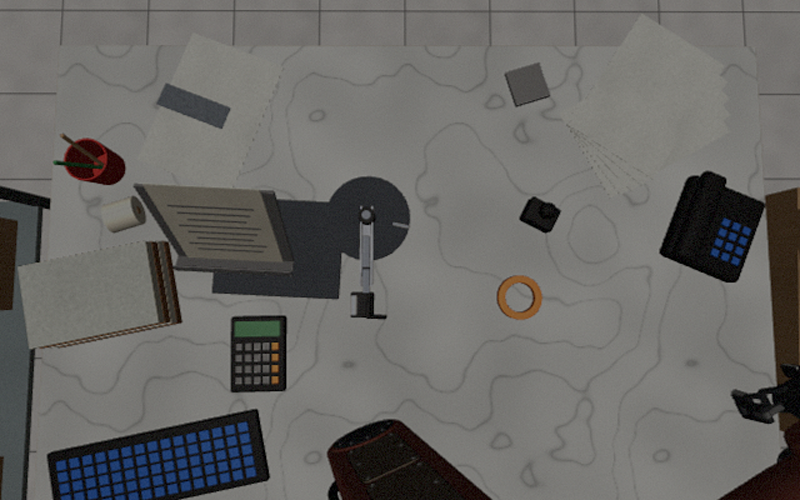

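```bash
python3 - <<'E'
from h import *
c=cam('top'); save(c,'t1.png',(255,135,345,265),4.5)
c2=cam('scene'); save(c2,'s1.png',(290,160,400,270),5)
E
```

```text
(no output)
```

View pics/t1.png

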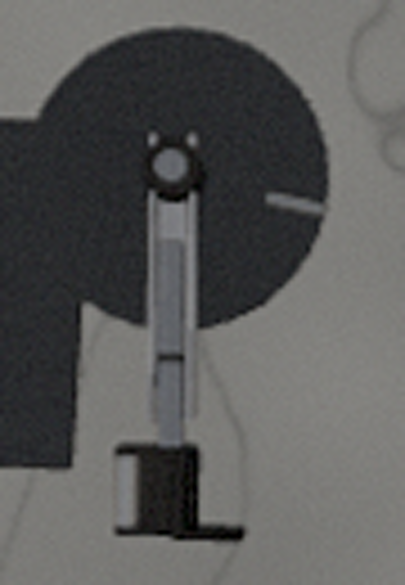

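View pics/s1.png

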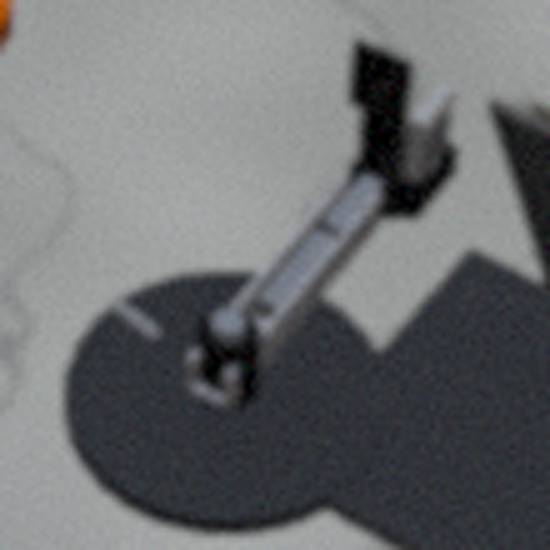

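```bash
python3 - <<'E'
from h import *
c=cam('top'); k=cam('scene')
T=lambda x,y,z:ray(c,255+(x+.5)/4.5-.5,135+(y+.5)/4.5-.5,z)
S=lambda x,y,z:ray(k,290+(x+.5)/5-.5,160+(y+.5)/5-.5,z)
for n,a in dict(pin=(172,165,.068),ml=(150,420,.05),mr=(196,418,.05),hl=(152,200,.05),hr=(195,200,.05),line=(170,357,.05),lipend=(243,533,.094),finback=(190,447,.094),padL=(118,455,.096),padLo=(118,530,.096)).items(): print('T',n,T(*a).round(4))
for n,a in dict(pin=(227,325,.068),line=(328,228,.05)).items(): print('S',n,S(*a).round(4))
# disc: dark mask fit on crop's right side
g=cv2.cvtColor(c['pixels'],cv2.COLOR_RGB2GRAY)
pts=[]
o=np.array([295,173.])
for a in np.radians(np.r_[-150:70:4]):
    r=np.arange(26,42,.25); p=o+np.outer(r,[np.cos(a),np.sin(a)])
    v=cv2.remap(g.astype(np.float32),p[:,0].astype(np.float32)[None],p[:,1].astype(np.float32)[None],1)[0]
    i=np.argmax(np.gradient(cv2.GaussianBlur(v[None],(9,1),2)[0])); pts.append(ray(c,*p[i],.012)[:2])
pts=np.array(pts); A=np.c_[2*pts,np.ones(len(pts))]; s=np.linalg.lstsq(A,(pts**2).sum(1),rcond=None)[0]
print('disc',s[:2],np.sqrt(s[2]+s[:2]@s[:2]))
E
```

```text
T pin [0.5744 0.0884 0.068 ]
T ml [0.4358 0.1012 0.05  ]
T mr [0.4368 0.076  0.05  ]
T hl [0.5572 0.1004 0.05  ]
T hr [0.5571 0.0766 0.05  ]
T line [0.4703 0.0903 0.05  ]
T lipend [0.3765 0.0493 0.094 ]
T finback [0.4215 0.0772 0.094 ]
T padL [0.4175 0.1148 0.096 ]
T padLo [0.3785 0.1147 0.096 ]
S pin [0.5798 0.0889 0.068 ]
S line [0.4757 0.0901 0.05  ]
disc [0.57405481 0.08928552] 0.08752683501712788
```

```bash
cat >> h.py <<'E'
H=np.array([.5745,.0886])
def pose(th,r,z,lat=0):
    f=np.pi+th; p=H+r*np.array([np.cos(f),np.sin(f)])+lat*np.array([-np.sin(f),np.cos(f)])
    return [p[0],p[1],z],[np.pi,0,-np.pi/2+th]
def st(*m):
    s=ctrl.get_state(); print(*m,round(s['time_s'],2),s['position'].round(4),s['contact_force'].round(1),round(s['width'],4))
E
python3 - <<'E'
from h import *
ctrl.move_ptp(*pose(0,.105,.15)); st('above')
ctrl.set_gripper(.05)
p,o=pose(0,.105,.05); print(ctrl.move_l(p,.15,guard=15)); st('down')
ctrl.set_gripper(.033); st('cage')
for th in np.arange(.2,1.3,.2):
    p,o=pose(th,.105,.05)
    if ctrl.move_l(p,.1,rot=o,guard=20): st('stop',th); break
st('swung')
save(cam('top'),'t2.png',(220,120,380,240),5)
E
```

```text
above 2.72 [0.4699 0.0881 0.1502] [-0.6 -0.1 -0.7] 0.0854
False
down 3.98 [0.4703 0.0887 0.0506] [ 0.7 -1.   0.2] 0.0499
cage 4.28 [0.4702 0.0887 0.0508] [-0.2 -0.2 -1.2] 0.033
swung 6.43 [ 0.5356 -0.0087  0.0498] [-0.1  0.1 -0.5] 0.033
```

View pics/t2.png

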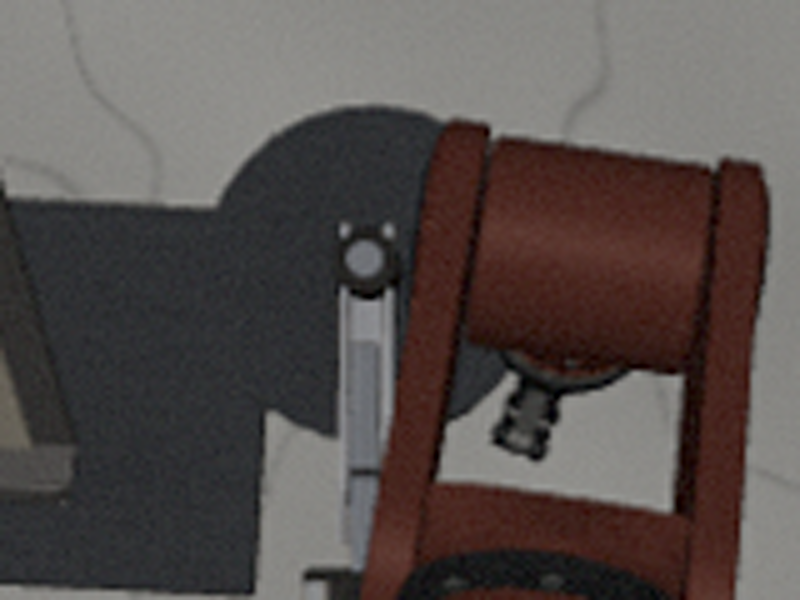

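```bash
python3 - <<'E'
from h import *
k=cam('scene'); save(k,'s2.png',(250,100,410,240),5)
print(proj(k,ctrl.get_state()['position']), proj(k,list(H)+[.068]),ctrl.get_state()['ee_rot'])
E
```

```text
[313.16246263 204.32406981] [335.98938946 223.26511578] [ 3.14139721e+00  1.84398405e-03 -3.73368725e-01]
```

View pics/s2.png

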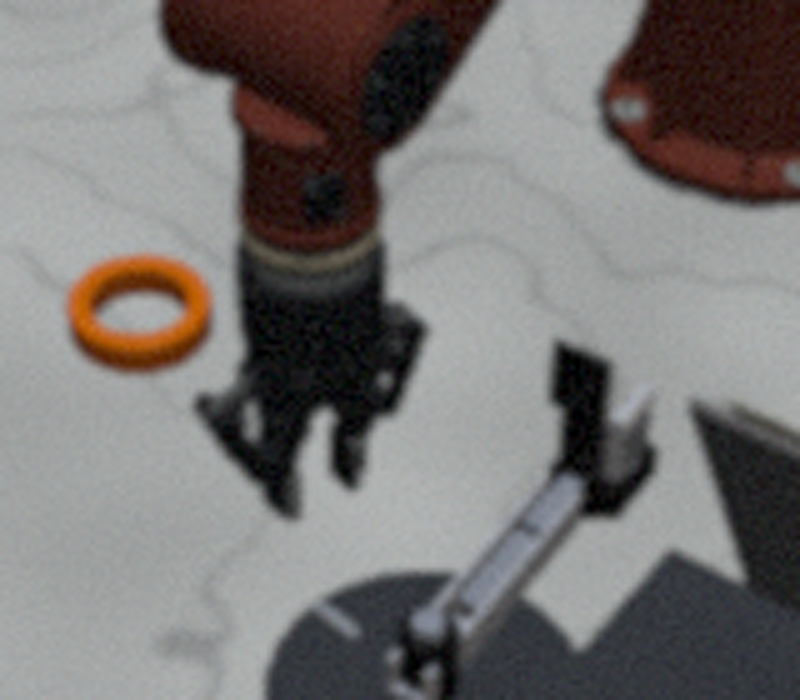

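```bash
python3 - <<'E'
from h import *
k=cam('scene')
for z in (.03,.04,.05,.06,.07): print(z,ray(k,314,200,z).round(4))
a=ctrl.get_state()['position']
ctrl.set_gripper(0.0); st('shut')
print(ctrl.move_l([a[0],a[1],.012],.04,guard=5)); st('touch')
save(cam('scene'),'s3.png',(250,100,410,240),5)
ctrl.move_l([a[0],a[1],.12],.2); st()
E
```

```text
0.03 [ 0.5042 -0.0264  0.03  ]
0.04 [ 0.5123 -0.021   0.04  ]
0.05 [ 0.5204 -0.0156  0.05  ]
0.06 [ 0.5285 -0.0101  0.06  ]
0.07 [ 0.5366 -0.0047  0.07  ]
shut 7.0 [ 0.5364 -0.0092  0.05  ] [-0.2  0.1  0.9] -0.0002
False
touch 8.1 [ 0.5356 -0.0087  0.0123] [-0.2  0.2 -0.7] -0.0002
8.84 [ 0.5345 -0.0086  0.1193] [ 0.1  0.5 -0.8] -0.0002
```

View pics/s3.png

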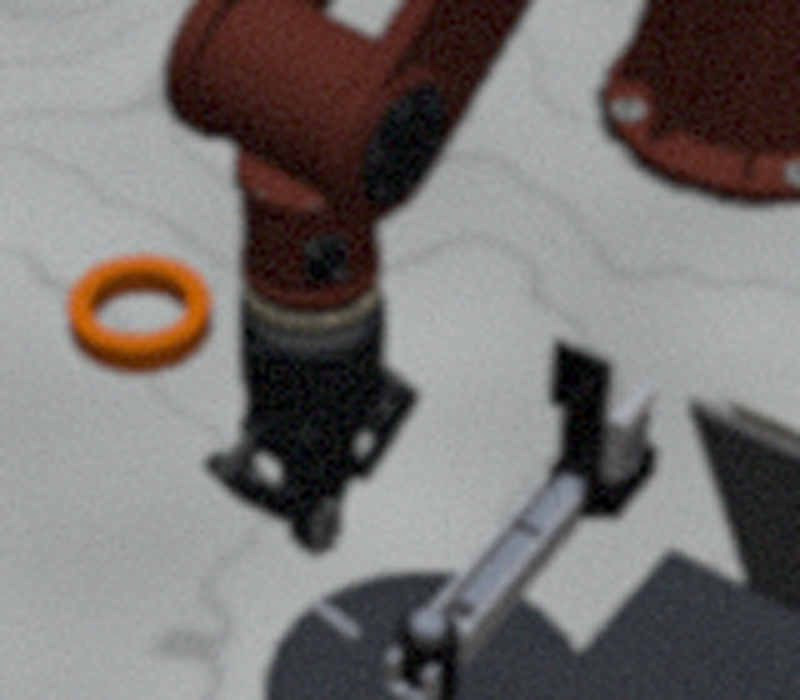

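```bash
python3 - <<'E'
from h import *
k=cam('scene'); a=ctrl.get_state()['position']
for z in (.0,.01,.02,.03,.04): print(z,ray(k,313.6,210,z).round(4))
ctrl.move_l([a[0],a[1],.014],.2)
try:
    print(ctrl.move_l([a[0],a[1],-.04],.04,guard=5))
except ctrl.Unreachable as e: print('unreach',e)
st('touch')
k=cam('scene'); save(k,'s4.png',(250,100,410,240),5)
E
```

```text
0.0 [ 0.5138 -0.0218  0.    ]
0.01 [ 0.5215 -0.0165  0.01  ]
0.02 [ 0.5293 -0.0113  0.02  ]
0.03 [ 0.5371 -0.0061  0.03  ]
0.04 [ 0.5449 -0.0009  0.04  ]
True
touch 10.47 [ 0.5335 -0.0084 -0.0225] [-1.2  1.3  6.2] 0.0002
```

```bash
cat >> h.py <<'E'
_p=pose
def pose(th,r,z,lat=0):   # tips measured 38 mm higher than reported TCP implies
    p,o=_p(th,r,z-.0385,lat); return p,o
E
python3 - <<'E'
from h import *
a=ctrl.get_state()['position']
ctrl.move_l([a[0],a[1],.1],.25)
ctrl.move_ptp(*pose(0,.105,.13)); ctrl.set_gripper(.05); st('above')
p,o=pose(0,.105,.047)
if ctrl.move_l(p,.15,guard=10): st('HIT'); raise SystemExit
ctrl.set_gripper(.033); st('cage')
for th in (.25,.5,.75,1.,1.25,1.37,1.45,1.53):
    p,o=pose(th,.105,.047)
    if ctrl.move_l(p,.1,rot=o,guard=25): st('stop',th); break
    st(th)
else:
    p,o=pose(1.6,.105,.047); print(ctrl.move_l(p,.03,rot=o,guard=15)); st('end')
save(cam('scene'),'s5.png',(270,140,400,250),5)
E
```

```text
above 12.95 [0.4696 0.0885 0.0916] [0.4 0.2 0.2] 0.0501
cage 13.96 [0.4704 0.0887 0.0094] [ 0.1 -0.1  0.5] 0.0331
0.25 14.37 [0.4729 0.0626 0.0088] [-0.3  0.3  0. ] 0.0326
0.5 14.78 [0.4823 0.0386 0.0085] [0.  0.7 0.5] 0.033
0.75 15.18 [0.4973 0.0176 0.0084] [ 0.9  0.3 -0.2] 0.0332
1.0 15.59 [0.5172 0.0008 0.0083] [-0.2 -0.5 -0.8] 0.0331
1.25 16.0 [ 0.5407 -0.0105  0.0083] [ 0.  -0.1 -0.3] 0.0332
1.37 16.27 [ 0.5531 -0.0139  0.0084] [0.3 0.4 0.9] 0.0332
1.45 16.52 [ 0.562  -0.0156  0.0087] [ 0.6 -0.1 -0.4] 0.0331
1.53 16.77 [ 0.5642 -0.015   0.0072] [-9.   2.5  7. ] 0.0331
True
end 17.0 [ 0.563  -0.0142  0.0062] [-0.2 -0.3 -0.2] 0.0332
```

View pics/s5.png

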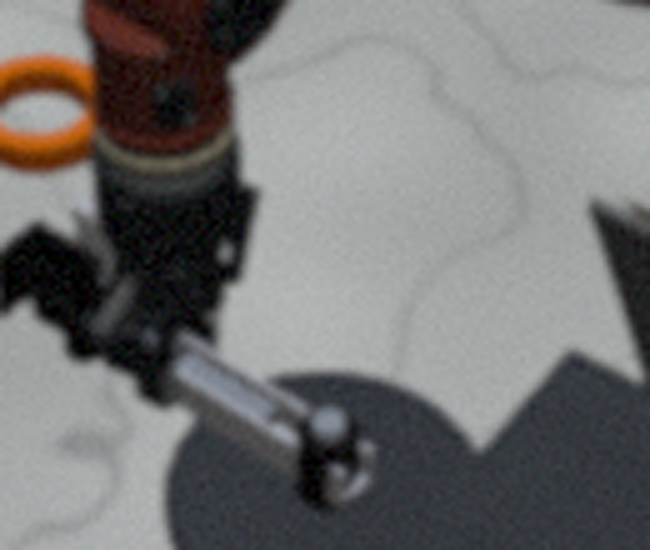

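```bash
python3 - <<'E'
from h import *
for th,g in ((1.53,30),(1.58,20)):
    p,o=pose(th,.105,.047); print(ctrl.move_l(p,.05,rot=o,guard=g)); st(th,o[2],ctrl.get_state()['ee_rot'][2])
E
```

```text
False
1.53 -0.04079632679489653 -0.04345295629664281 17.36 [ 0.5642 -0.015   0.0062] [-6.6  1.9  2.3] 0.0333
True
1.58 0.009203673205103513 0.01262125995204455 17.57 [ 0.5625 -0.0138  0.0051] [ 0.3 -0.   0.2] 0.0329
```

```bash
cat >> h.py <<'E'
def rp(th,r,z,lat=0):
    f=np.pi+th; p=H+r*np.array([np.cos(f),np.sin(f)])+lat*np.array([-np.sin(f),np.cos(f)]); return [p[0],p[1],z]
E
python3 - <<'E'
from h import *
a=ctrl.get_state()['position']
ctrl.move_l([a[0]-.004,a[1],a[2]],.1); st('freed')
ctrl.move_l([a[0]-.004,a[1],.1],.25); st('up')
outs=[]
for n,b in (('top',(250,140,350,240)),('scene',(270,150,370,250))):
    c=cam(n); im=cv2.resize(c['pixels'][b[1]:b[3],b[0]:b[2],::-1],None,fx=4,fy=4,interpolation=cv2.INTER_CUBIC)
    for th,col in ((1.40,(0,0,255)),(1.5,(0,255,0))):
        for r,lat in ((.14,-.013),(.14,.013),(.06,-.013),(.06,.013)):
            q=(proj(c,rp(th,r,.05,lat))-b[:2]+.5)*4; cv2.circle(im,tuple(int(round(v)) for v in q),2,col,-1)
    outs.append(im)
cv2.imwrite('pics/c1.png',np.hstack(outs))
E
```

```text
freed 17.82 [ 0.5583 -0.0139  0.0051] [-0.  -0.6  1.1] 0.0331
up 18.35 [ 0.5587 -0.0139  0.1006] [ 0.4 -0.1  0.6] 0.0332
```

View pics/c1.png

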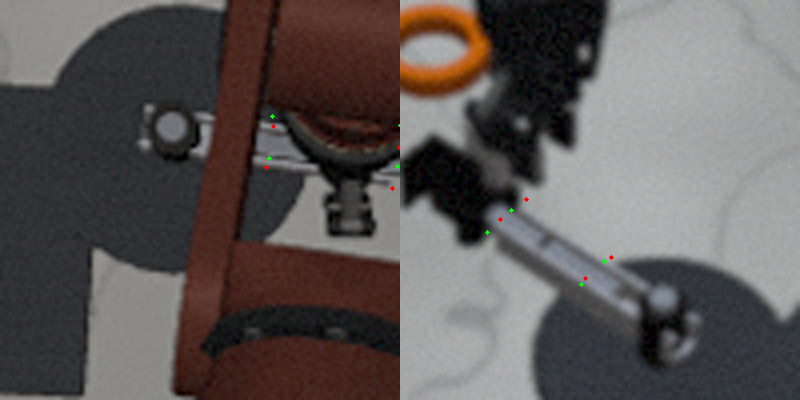

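```bash
python3 - <<'E'
from h import *
for n,rs in (('top',(.068,.072,.128)),('scene',(.06,.08,.1,.12))):
    c=cam(n); g=cv2.cvtColor(c['pixels'],cv2.COLOR_RGB2GRAY).astype(np.float32)
    print(n,'hub',proj(c,list(H)+[.068]).round(1))
    for r in rs:
        q=np.array([proj(c,rp(1.5,r,.05,l)) for l in np.arange(-.024,.0241,.002)],np.float32)
        print(r,cv2.remap(g,q[None,:,0].copy(),q[None,:,1].copy(),1)[0].astype(int))
E
```

```text
top hub [292.7 171.2]
0.068 [ 46  49  63  98 124 102  81 117 116 114 114 110  98  58  50  49  41  24
  32  32  26  21  22  16  24]
0.072 [ 50  52  71 111 126 109  86 118 115 101  84  69  36  16  20  32  38  45
  45  41  31  18  25  24  27]
0.128 [ 89 116 112  70  10   4  15  34  51  55  60  40  23  17  17  22  36  39
  30  25  23  23  28  34  38]
scene hub [336.  223.3]
0.06 [176 173 171 168 165 155 140 122 109 107 115 126 130 132 137 141 137 128
 111  93  79  75  73  72  70]
0.08 [173 171 172 169 161 144 124 104 103 111 121 129 130 132 136 141 140 124
 107  89  77  72  72  82 100]
0.1 [170 168 166 163 150 133 113  94  90  92  94  96 100 109 121 126 122 106
  90  78  73  73  82  98 119]
0.12 [165 165 162 154 135 117 106 105 114 124 130 133 137 142 142 129 109  91
  81  73  73  76  88 109 129]
```

```bash
python3 - <<'E'
from h import *
p,o=pose(1.435,.105,.12); ctrl.move_l(p,.25,rot=o)
p,o=pose(1.435,.105,.047)
if ctrl.move_l(p,.2,guard=8): st('HIT'); raise SystemExit
st('down')
for l in (-.002,-.004,-.005,-.006,-.007,-.008):
    p,o=pose(1.435,.105,.047,l); g=ctrl.move_l(p,.04,guard=6); st(l,g)
    if g or abs(ctrl.get_state()['contact_force'][0])>4: break
p,o=pose(1.435,.105,.047,0); ctrl.move_l(p,.1); st('mid')
E
```

```text
HIT 19.2 [ 0.5674 -0.0165  0.0267] [ 0.4 -0.3  8.6] 0.0329
```

```bash
python3 - <<'E'
from h import *
st('now'); print(ctrl.get_state()['ee_rot'])
p,o=pose(1.435,.105,.12); print(p,o); ctrl.move_l(p,.25,rot=o); st('up'); print(ctrl.get_state()['ee_rot'])
outs=[]
for n,b in (('top',(250,140,350,240)),('scene',(270,130,370,230))):
    c=cam(n); im=cv2.resize(c['pixels'][b[1]:b[3],b[0]:b[2],::-1],None,fx=4,fy=4,interpolation=cv2.INTER_CUBIC)
    outs.append(im)
    print(n,[(proj(c,ctrl.get_state()['position']+[0,0,d])-b[:2])*4 for d in (.022,.04)])
cv2.imwrite('pics/c2.png',np.hstack(outs))
E
```

```text
now 19.2 [ 0.5674 -0.0165  0.0267] [ 0.4 -0.3  8.6] 0.0329
[ 3.14140891 -0.01224723 -0.13393867]
[np.float64(0.5602851682992677), np.float64(-0.015433353111970069), 0.08149999999999999] [3.141592653589793, 0, -0.1357963267948965]
up 19.58 [ 0.5625 -0.0157  0.0837] [-0.8 -0.5 -0.1] 0.0329
[ 3.1415075  -0.00479624 -0.13451268]
top [array([342.73145117, 139.6318606 ]), array([343.8968635 , 136.00841101])]
scene [array([142.87842854, 260.06134447]), array([142.32488204, 240.64929414])]
```

View pics/c2.png

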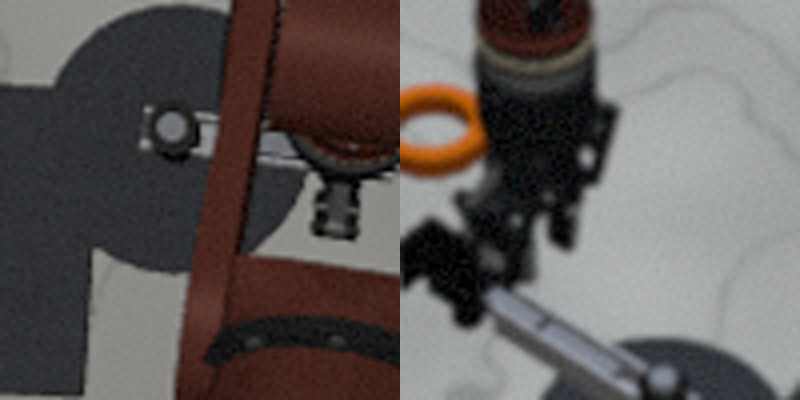

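```bash
python3 - <<'E'
from h import *
ctrl.set_gripper(.05)
p,o=pose(1.435,.105,.047)
if ctrl.move_l(p,.2,guard=8): st('HIT'); raise SystemExit
ctrl.set_gripper(.033); st('down')
for l in (.003,.005,.007,.0,-.003,-.004,-.005,-.006,-.007,-.008,-.009):
    p,o=pose(1.435,.105,.047,l); g=ctrl.move_l(p,.06,guard=8); st(l,g)
    if g : break
    if l<0 and abs(ctrl.get_state()['contact_force'][0])>4: break
E
```

```text
down 20.82 [ 0.5616 -0.0156  0.01  ] [ 0.7  0.1 -0.2] 0.0331
0.003 False 21.07 [ 0.5638 -0.0159  0.0089] [ 0.4  0.2 -0.6] 0.0332
0.005 False 21.32 [ 0.565  -0.0161  0.0083] [-0.6  0.1 -0.6] 0.0329
0.007 False 21.57 [ 0.5649 -0.0161  0.0079] [-4.8  0.2  4.6] 0.0334
0.0 False 21.83 [ 0.5605 -0.0154  0.0085] [-0.5 -0.1 -0.4] 0.0333
-0.003 False 22.08 [ 0.5578 -0.0151  0.0088] [ 0.3 -0.4  0.9] 0.0333
-0.004 False 22.33 [ 0.5572 -0.0151  0.0088] [ 2.1 -0.9  0.1] 0.0329
-0.005 False 22.58 [ 0.5565 -0.0151  0.0089] [ 4.1 -2.2 -2.4] 0.0329
```

```bash
python3 - <<'E'
from h import *
t=1.444
p,o=pose(t,.105,.047); ctrl.move_l(p,.1)
ctrl.set_gripper(.05)
p,o=pose(t,.105,.16); ctrl.move_l(p,.3)
p,o=pose(t,.178,.16); ctrl.move_l(p,.2,rot=o); ctrl.set_gripper(.062); st('above')
p,o=pose(t,.178,.066); g=ctrl.move_l(p,.15,guard=8); st('down',g)
if g: raise SystemExit
for e in (0,.015,.034):
    p,o=pose(t,.185+e,.066); g=ctrl.move_l(p,.08,guard=20); 
    s=ctrl.get_state(); d=s['position'][:2]-H; f=np.pi+t; u=np.array([np.cos(f),np.sin(f)])
    st(e,g,'r',(d@u).round(4),'lat',(d@[-u[1],u[0]]).round(4),'F',(s['contact_force'][:2]@u).round(1))
    if g: break
outs=[]
for n,b in (('top',(250,140,350,240)),('scene',(260,130,360,230))):
    c=cam(n); im=cv2.resize(c['pixels'][b[1]:b[3],b[0]:b[2],::-1],None,fx=4,fy=4,interpolation=cv2.INTER_CUBIC)
    for r in (.06,.14):
      for l in (-.013,.013):
        q=(proj(c,rp(t,r,.05,l))-b[:2]+.5)*4; cv2.circle(im,tuple(int(round(v)) for v in q),1,(0,255,0),-1)
    outs.append(im)
cv2.imwrite('pics/c3.png',np.hstack(outs))
E
```

```text
above 24.46 [ 0.552  -0.0869  0.1213] [-0.8 -0.1 -1. ] 0.062
down False 25.23 [ 0.5528 -0.0881  0.0282] [-0.5 -0.6  0.2] 0.0622
0 False r 0.1856 lat 0.0011 F 0.9 25.48 [ 0.5521 -0.0957  0.0287] [-0.7 -0.8 -0.4] 0.062
0.015 False r 0.1999 lat 0.0008 F -2.8 25.82 [ 0.55   -0.1098  0.0282] [0.6 2.8 2.6] 0.0619
0.034 False r 0.2187 lat 0.0006 F -2.8 26.22 [ 0.5474 -0.1284  0.0279] [1.5 2.7 2.6] 0.0624
```

View pics/c3.png

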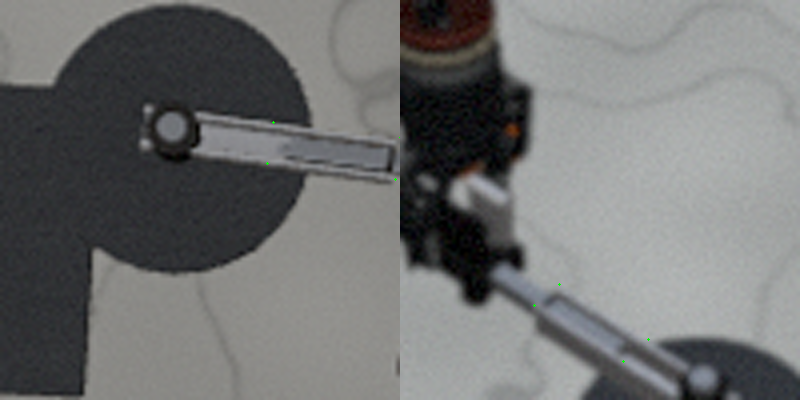

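```bash
cat >> h.py <<'E'
def prof(n,t,lats=(0,.0118,-.0118)):
    c=cam(n); g=cv2.cvtColor(c['pixels'],cv2.COLOR_RGB2GRAY).astype(np.float32); rs=np.arange(.12,.1641,.001)
    out=[]
    for l in lats:
        v=0
        for dl in (-.0008,0,.0008) if l else (-.003,-.0015,0,.0015,.003):
            q=np.array([proj(c,rp(t,r,.05,l+dl)) for r in rs],np.float32); v=v+cv2.remap(g,q[None,:,0].copy(),q[None,:,1].copy(),1)[0]
        out.append((v/(5 if not l else 3)).astype(int))
    return rs,out,c
E
python3 - <<'E'
from h import *
for n in('top','scene'):
    rs,o,c=prof(n,1.444); print(n,'r .120...')
    for v in o: print(v)
c=cam('top'); k=cam('scene')
a=cv2.resize(c['pixels'][165:195,325:375,::-1],None,fx=8,fy=8,interpolation=cv2.INTER_CUBIC)
b=cv2.resize(k['pixels'][190:220,280:330,::-1],None,fx=8,fy=8,interpolation=cv2.INTER_CUBIC)
cv2.imwrite('pics/c4.png',cv2.convertScaleAbs(np.hstack([a,b]),alpha=1.4))
E
```

```text
top r .120...
[108 108 108 108 109 109 109 109 109 110 110 110 106 100  83  66  61  68
  78  92 104 110 111 111 111 111 110 110 111 111 111 111 112 113 113 113
 112 111 110 109 110 110 110 110 110]
[130 126 127 130 133 134 135 134 132 131 129 128 126 120 115 116 117 119
 119 118 118 119 120 123 127 129 130 131 132 132 133 134 134 134 134 134
 135 135 135 135 135 135 134 133 133]
[121 121 120 120 119 121 122 122 123 123 121 118 114 109 105 107 112 118
 120 121 121 118 116 115 115 114 113 112 113 114 114 115 115 116 118 117
 115 113 112 109 109 109 110 111 111]
scene r .120...
[116 116 117 117 116 115 116 115 113 109 103  96  91  90  91  94 100 108
 116 123 130 135 139 143 145 146 146 145 145 146 146 146 146 146 147 146
 144 143 143 143 143 144 143 141 138]
[141 141 143 143 142 139 136 134 131 129 126 123 119 116 115 116 119 123
 122 118 114 112 108 104 101  99  99 100 102 103 103 102 103 102 100  98
  97  98  99  99  99  97  96  96  98]
[162 162 160 158 157 157 157 157 156 156 157 157 159 159 159 159 159 160
 161 163 164 164 165 165 166 165 164 163 164 165 165 165 165 165 164 164
 165 166 168 168 167 164 162 160 157]
```

View pics/c4.png

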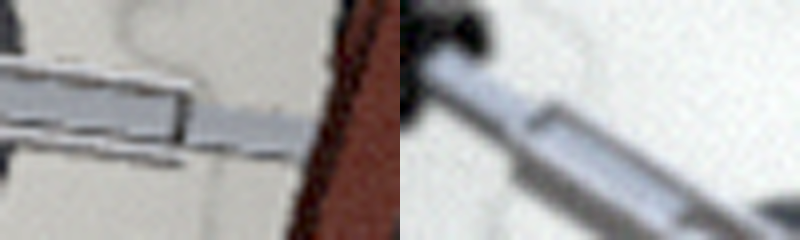

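```bash
python3 - <<'E'
from h import *
rs=np.arange(.120,.1561,.002)
C=[cam('top') for _ in range(6)]
c=C[0]; g=np.mean([cv2.cvtColor(x['pixels'],cv2.COLOR_RGB2GRAY).astype(np.float32) for x in C],0)
print('lat\\r mm',(rs*1e3).astype(int))
for l in np.arange(-.020,.0181,.002):
    q=np.array([proj(c,rp(1.444,r,.05,l)) for r in rs],np.float32)
    print('%4d'%(l*1e3),cv2.remap(g,q[None,:,0].copy(),q[None,:,1].copy(),cv2.INTER_CUBIC)[0].astype(int))
E
```

```text
lat\r mm [120 122 124 126 128 130 132 134 136 138 140 142 144 146 148 150 152 154
 156]
 -20 [137 136 137 139 139 138 138 137 136 136 137 136 135 131 126 126 130 133
 134]
 -18 [120 116 119 119 114 110 116 118 123 129 134 135 136 131 122 123 130 134
 134]
 -16 [ 87  86  91  93  88  81  81  80  90 111 132 137 138 132 123 123 130 134
 135]
 -14 [107  98  96  94  99 110 110 118 126 131 136 136 136 132 125 123 130 133
 134]
 -12 [133 131 132 131 134 134 124 123 122 119 116 116 122 123 114 108 112 118
 118]
 -10 [ 95  81  79  79  85  96  97  83  65  73  79  77  76  77  75  80  92 100
 104]
  -8 [115 113 100  90  79  83  82  59  33  81 117 110 101  93  86  87  95  99
 113]
  -6 [118 124 124 124 122 124 112  76  34  80 121 125 123 122 121 119 117 114
 115]
  -4 [111 111 112 112 113 117 111  81  42  78 109 116 112 112 113 113 114 113
 113]
  -2 [111 110 110 111 112 113 110  83  52  76 102 112 111 111 111 110 110 110
 110]
   0 [110 110 111 112 113 114 110  83  57  76 101 111 111 110 110 110 110 109
 109]
   1 [112 111 111 110 110 113 109  78  58  78 101 111 111 111 113 115 115 112
 111]
   3 [ 97  90  87  89  95 104 102  69  49  69 100 112 113 114 121 125 124 119
 117]
   5 [ 82  73  68  65  68  77  82  69  66  85 110 117 116 119 127 132 133 132
 130]
   7 [ 95  96 106 109 113 120 117 110 114 119 121 120 122 127 131 133 135 136
 136]
   9 [141 136 138 137 139 143 144 142 147 133 112 112 123 129 132 133 134 134
 134]
  11 [137 138 138 136 132 127 124 122 119 118 116 120 128 130 132 133 134 134
 134]
  13 [129 124 123 123 123 120 116 116 118 122 126 129 131 132 133 134 134 134
 134]
  15 [125 120 118 122 124 125 125 124 126 129 131 132 131 134 134 134 134 134
 134]
  17 [123 125 129 131 131 132 133 133 132 132 132 133 133 134 134 134 134 134
 134]
```

```bash
cat >> h.py <<'E'
def line(N=6):
    C=[cam('top') for _ in range(N)]; c=C[0]; g=np.mean([cv2.cvtColor(x['pixels'],cv2.COLOR_RGB2GRAY).astype(np.float32) for x in C],0)
    def pr(l,rs): 
        q=np.array([proj(c,rp(1.444,r,.05,l)) for r in rs],np.float32); return cv2.remap(g,q[None,:,0].copy(),q[None,:,1].copy(),cv2.INTER_LINEAR)[0]
    rs=np.arange(.126,.1521,.0005); v=np.mean([pr(l,rs) for l in (-.005,-.004,-.003,-.002,-.001,0)],0)
    w=np.clip(105-v,0,None); print('line r mm',(1e3*(w@rs)/w.sum()).round(2))
    print('side',pr(-.016,rs[12::4]).astype(int),'wall',pr(.009,rs[12::4]).astype(int),'from',rs[12])
def tool():
    s=ctrl.get_state(); d=s['position'][:2]-H; f=np.pi+1.444; u=np.array([np.cos(f),np.sin(f)]); n=np.array([-u[1],u[0]])
    print('t',round(s['time_s'],2),'r',(d@u).round(4),'lat',(d@n).round(4),'F',(s['contact_force'][:2]@u).round(1),(s['contact_force'][:2]@n).round(1),s['contact_force'][2].round(1),'w',s['width'].round(4))
E
python3 - <<'E'
from h import *
line(2); tool()
p,o=pose(1.444,.185+.036,.066,.0005); ctrl.move_l(p,.05,guard=20); ctrl.hold(.2); tool(); line(4)
E
```

```text
line r mm 136.26
side [ 83  81  96 113 130 135 137 131 124 122 130] wall [139 131 130 124 117 116 123 128 131 132 133] from 0.132Traceback (most recent call last):
  File "<stdin>", line 2, in <module>
  File "h.py", line 44, in tool
    print('t',round(s['time_s'],2),'r',(d@u).round(4),'lat',(d@n).round(4),'F',(s['contact_force'][:2]@u).round(1),(s['contact_force'][:2]@n).round(1),s['contact_force'][2].round(1),'w',s['width'].round(4))
                                                                                                                                                                                          ^^^^^^^^^^^^^^^^
AttributeError: 'float' object has no attribute 'round'
```

```bash
sed -i "s/s\['width'\].round(4)/round(s['width'],4)/" h.py
python3 - <<'E'
from h import *
p,o=pose(1.444,.185+.036,.066,.0005); ctrl.move_l(p,.05,guard=20); ctrl.hold(.2); tool(); line(4)
E
```

```text
t 27.37 r 0.2208 lat 0.0003 F -5.8 -0.4 3.1 w 0.0619
line r mm 138.22
side [ 81  83  97 114 131 136 136 131 123 123 130] wall [138 132 130 123 117 116 122 127 130 133 135] from 0.132
```

```bash
python3 - <<'E'
from h import *
ctrl.set_gripper(0.0); tool(); ctrl.hold(.3); tool(); line(4)
c=cam('scene'); save(c,'s6.png',(250,130,350,230),5)
c=cam('top'); save(c,'t6.png',(290,150,390,220),8)
E
```

```text
t 28.0 r 0.2217 lat 0.0016 F -5.1 -4.0 20.4 w 0.022
t 28.3 r 0.2217 lat 0.0016 F -4.8 -4.2 20.1 w 0.022
line r mm 139.61
side [124 118 118 126 135 136 136 130 123 123 129] wall [ 87  89  87  92 102 107 117 125 131 133 135] from 0.132
```

```bash
python3 - <<'E'
from h import *
C=[cam('top') for _ in range(4)]; c=C[0]; g=np.mean([cv2.cvtColor(x['pixels'],cv2.COLOR_RGB2GRAY).astype(np.float32) for x in C],0)
ls=np.arange(-.022,.0221,.002); print((ls*1e3).round().astype(int))
for r in (.03,.05,.07,.09,.11,.13,.15):
    q=np.array([proj(c,rp(1.444,r,.05,l)) for l in ls],np.float32); print(r,cv2.remap(g,q[None,:,0].copy(),q[None,:,1].copy(),cv2.INTER_LINEAR)[0].astype(int))
s=ctrl.get_state(); print(s['ee_rot'],s['torque'].round(2)); tool()
E
```

```text
[-22 -20 -18 -16 -14 -12 -10  -8  -6  -4  -2   0   2   4   6   8  10  12
  14  16  18  20  22]
0.03 [ 47  45  45  48  84 126 137 128 137 138 140 141 140 137 110  95 107 126
  54  47  47  47  47]
0.05 [ 47  46  45  49  83 123 137 132 135 137 139 141 141 137 110  95 107 124
  51  47  48  48  48]
0.07 [ 49  47  46  50  84 125 140 134 123 115 112 115 125 138 112  96 109 125
  60  47  46  47  47]
0.09 [140 142 140 125  89 121 122 103  98 112 112 111 110 107  86  83 109 142
 135 141 141 141 141]
0.11 [139 139 136 123  87 121 119 100  99 113 113 112 111 107  86  83 107 141
 135 139 140 138 137]
0.13 [137 138 134 118  78 109 114 104  98 113 113 111 110 109  95  86 108 135
 120 126 132 135 136]
0.15 [129 127 125 122 123 124 112  99  95 114 113 112 111 112 121 130 133 133
 134 134 134 134 136]
[ 3.13989088e+00 -4.54461347e-05 -1.24104872e-01] [0.92 1.29 0.61]
t 28.8 r 0.2217 lat 0.0015 F -4.3 -4.6 20.7 w 0.0219
```

```bash
python3 - <<'E'
from h import *
rs=np.arange(.128,.1481,.001)
C=[cam('top') for _ in range(5)]
c=C[0]; g=np.mean([cv2.cvtColor(x['pixels'],cv2.COLOR_RGB2GRAY).astype(np.float32) for x in C],0)
print('lat\\r mm',(rs*1e3).round().astype(int))
for l in (-.015,-.014,-.013,-.009,-.006,-.003,0,.003,.006,.008,.009,.011,.012,.013):
    q=np.array([proj(c,rp(1.444,r,.05,l)) for r in rs],np.float32)
    print('%4d'%(l*1e3),cv2.remap(g,q[None,:,0].copy(),q[None,:,1].copy(),cv2.INTER_LINEAR)[0].astype(int))
tool()
E
```

```text
lat\r mm [128 129 130 131 132 133 134 135 136 137 138 139 140 141 142 143 144 145
 146 147 148]
 -15 [ 95  97  98 102 106 105 104 103 107 110 118 127 133 135 137 136 136 134
 130 126 124]
 -14 [ 79  75  78  82  88  88  90  92  94  98 108 120 128 133 136 137 136 135
 131 127 125]
 -13 [ 95  92  91  92  94  91  90  88  87  85 100 113 124 131 137 137 137 135
 131 126 125]
  -9 [112 109 109 110 110 107 106 100  98  90  81  72  78  86  93 103 111 109
 105 102 102]
  -6 [ 95  97  98  99 106 114 116 111 104  85  66  52  58  62  72  81  88  86
  85  87  90]
  -3 [114 114 113 113 114 114 112 109 104  87  70  65  65  68  85 100 109 112
 115 115 114]
   0 [110 111 111 111 111 112 113 114 105  89  74  66  58  64  82 101 106 110
 112 111 111]
   3 [112 111 110 110 111 111 111 112  99  84  70  56  44  60  83  99 105 112
 112 112 111]
   6 [103  98  95  95  96  94  93  88  78  68  66  66  67  78  92 102 110 116
 120 123 123]
   8 [ 87  85  85  87  89  88  86  82  75  67  74  82  89  92  97 103 112 118
 124 129 129]
   9 [ 90  86  84  85  87  88  89  88  86  83  91  96 102 104 107 112 117 122
 126 131 132]
  11 [137 131 128 128 125 122 118 119 118 118 117 117 119 121 123 124 126 128
 130 132 132]
  12 [136 134 135 136 136 135 134 136 136 133 128 123 122 123 124 126 127 129
 131 132 133]
  13 [129 128 128 128 125 123 122 126 131 132 129 126 125 124 125 127 129 130
 132 133 133]
t 29.05 r 0.2217 lat 0.0015 F -4.0 -4.0 20.0 w 0.022
```

```bash
cat > m.py <<'E'
from h import *
def look():
    C=[cam('top') for _ in range(4)]; c=C[0]; g=np.mean([cv2.cvtColor(x['pixels'],cv2.COLOR_RGB2GRAY).astype(np.float32) for x in C],0)
    rs=np.arange(.126,.1521,.0005)
    pr=lambda l:cv2.remap(g,*[np.array([proj(c,rp(1.444,r,.05,l)) for r in rs],np.float32)[None,:,i].copy() for i in (0,1)],cv2.INTER_LINEAR)[0]
    w=np.clip(105-np.mean([pr(l) for l in (-.003,-.002,-.001,0,.001,.002,.003)],0),0,None)
    print('line',(1e3*(w@rs)/w.sum()).round(2))
    for l in (-.016,-.015,-.014): print(l,pr(l)[18:36:2].astype(int))
    print('.012',pr(.012)[18:36:2].astype(int),'from',rs[18]); tool()
E
python3 - <<'E'
from m import *
look(); z=ctrl.get_state()['position'][2]; print(z)
p,o=pose(1.444,.221-.0015,.069,.0005); ctrl.move_l(p,.03,guard=20); ctrl.hold(.2); look(); print(ctrl.get_state()['position'][2])
E
```

```text
line 139.64
-0.016 [114 118 121 126 131 135 136 136 136]
-0.015 [102 107 111 119 127 133 136 137 137]
-0.014 [ 90  94  99 109 120 128 132 136 137]
.012 [136 136 133 128 123 122 122 123 126] from 0.135
t 29.25 r 0.2217 lat 0.0015 F -4.2 -4.7 21.0 w 0.0217
0.031196559188634634
line 135.87
-0.016 [ 85  97 108 117 125 132 134 136 136]
-0.015 [ 90  97 106 115 123 131 134 136 136]
-0.014 [100 107 113 119 126 131 133 135 135]
.012 [128 128 127 124 120 120 120 121 124] from 0.135
t 29.86 r 0.2181 lat -0.0004 F -4.6 0.3 2.6 w 0.0218
0.03171227528161465
```

```bash
python3 - <<'E'
from m import *
p,o=pose(1.444,.2217,.069,.0018); ctrl.move_l(p,.03,guard=20); ctrl.hold(.3); look(); print(ctrl.get_state()['position'][2])
E
```

```text
line 139.87
-0.016 [114 117 120 125 130 135 135 135 135]
-0.015 [102 106 110 118 127 134 135 136 136]
-0.014 [ 91  94  98 109 120 129 133 136 137]
.012 [136 136 133 128 123 123 123 124 127] from 0.135
t 30.65 r 0.2218 lat 0.0015 F -4.6 -3.9 8.5 w 0.0216
0.03153843378648821
```

```bash
python3 - <<'E'
from m import *
p,o=pose(1.444,.2203,.069,.0018); ctrl.move_l(p,.03,guard=20); ctrl.hold(.4); look()
E
```

```text
line 137.94
-0.016 [115 118 120 125 130 134 135 136 136]
-0.015 [103 107 110 118 126 132 135 137 136]
-0.014 [ 91  94  99 109 120 128 132 136 136]
.012 [136 137 134 129 123 122 122 123 126] from 0.135
t 31.5 r 0.2202 lat 0.0015 F -5.3 -2.8 9.4 w 0.0219
```

```bash
python3 - <<'E'
from m import *
ctrl.hold(.5); look(); ctrl.close_job()
E
```

```text
line 137.95
-0.016 [115 118 121 125 130 135 135 136 136]
-0.015 [102 107 110 119 127 133 135 136 136]
-0.014 [ 90  94  98 109 120 128 132 136 136]
.012 [135 137 133 128 124 123 122 123 126] from 0.135
t 32.2 r 0.2202 lat 0.0015 F -6.0 -3.0 9.1 w 0.0214
the job is handed in; nothing more can be done
```

I swung the stabiliser leg out, drew the inner leg to its line, squeezed the cam lever closed, and handed the job in at about 32 s, still squeezing. I think it is done as asked, except that the leg was briefly off its line after the lever closed (below).

**Last checks**
- **Line:** it sat at 137.95 mm in the top view, steady over the last 0.7 s. The channel mouth read about 138.3 mm, so the line is within about 1 mm of it.
- **Lever:** finger opening was 21–22 mm. Fin and closed pad should measure 24 mm together, so I take the lever as fully closed. I did not confirm it in a picture.
- **Leg swing:** after the swing, the leg resisted pushes both ways: at least 4 N back and about 15–25 N forward. I take that as seated in the end detent. My own angle reading was 1.444 rad, which disagrees with 1.50. I put that down to the leg starting about 0.06 rad off my assumed zero, because the base looks turned by about that much.

**What went wrong on the way**
- **Finger height:** the fingertips stood about 38 mm higher than the reported TCP and nose length imply. The first swing therefore passed over the channel without touching it. I measured the offset by touching the desk and corrected for it.
- **One light bump:** a finger came down on top of the channel with about 9 N during a test.
- **Leg off its line after closing:** the leg was on the line when I started to squeeze, but squeezing pushed it about 1.4 mm too far out. I brought it back with the lever still squeezed. On the way it was between about 2 mm short and 2 mm past the line.

I never went near the calculator, tape roll or stamp, but I did not check their positions at the end.

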